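Tip the alloy ingot out of the parts tray into the weighing dish

TASK

Pick up the divided parts tray by its grip, carry it level to the bench scale and tip it corner-down over the scale's steel dish, so that the round alloy ingot slides out through the open corner of its bay into the dish while the oblong milling block stays in the tray. Then set the tray down flat where it stood and let go. Do not touch the ingot or the block with the gripper.

Things in the scene. Friction and masses are not known exactly. Their poses are not given: they have to be found in the camera images.
- tray_grip (a point): On the axis of the grip of a loose white tray 150 mm square (sides along x, y; z up), 68 mm over its underside. Grip: upright black slab in the centre, 16 mm thick (x), 44 wide (y), top at 85 mm. Floor 4 mm thick; rim and two crossing dividers (along x and y) 22 mm high, 4 thick: four 69 mm bays centred at x, y = +-36 mm. The rim is open 32 mm each way from all four corners (+-75 mm).
- ingot_center (a point): Centre of a loose dark-steel ingot, an upright disc 22 mm across, 16 mm high (36 to 60 g), alone in one bay of the tray. The plastic is slick: pieces start to slide at 9 to 14 degrees of tilt and run right out at 40. Tipped straight towards one corner, only that corner's bay can empty.
- block_center (a point): Centre of a loose tan polymer milling block, 34 mm long (x) by 16 by 14 mm high, alone in another bay of the tray; the other two bays are empty. Tray 0.28 kg, block 12 g.
- dish_in (a point): Centre of the inner floor of the round steel dish fixed on the white bench scale, 30 mm over the bench. Inner radius 65 mm at the floor, about 79 at the rim, which is 66 mm over the bench. The scale (170 mm square, 26 high, with a grey display strip 18 high to 130 mm from the centre on its -x side) does not move. The black rubber bowl elsewhere on the bench is not this dish.
Not all that is in view belongs to the job. Leave any green look-alike of the part that bears tray_grip alone.

How it is judged:
On the way, in this order (a step that is already met when the one before it is completed fails the run):
1. the tray is lifted off the bench (height (world z) of tray_grip above 0.1 m), for 0.1 s.
2. the ingot has slid into the weighing dish (horizontal distance between ingot_center and dish_in below 0.07 m and height (world z) of ingot_center between 0.03 and 0.066 m), for 0.3 s.
At the end, for the whole second after the job is handed in: The ingot lies in the scale's dish (centre within 70 mm of the dish's axis and below its rim); the block is in the tray, within its rim; the tray stands level on the bench (within 0.1 rad), its grip within 50 mm of where it was at the start (all of step 2 and distance of tray_grip from where it was at the start of the episode below 0.05 m and angle between tray_grip's own z axis and vertical below 0.1 rad and x of block_center in the frame of tray_grip between -0.072 and 0.072 m and y of block_center in the frame of tray_grip between -0.072 and 0.072 m and z of block_center in the frame of tray_grip below -0.035 m); the robot touches nothing.
It fails at once if the robot touches the ingot or the block (contact force between any of the arm, the fingers and ingot above 0.3 N or contact force between any of the arm, the fingers and block above 0.3 N).
It also fails if it takes over 61 s, if anything falls off the work surface, if the arm or the gripper's body presses on something with over 40 N, if the wrist force passes 120 N, or if a joint passes its speed limit or range.

ROBOT

A 6-joint arm with a two-finger parallel gripper is mounted at the origin on the work surface. World frame = base frame: x ahead of the robot, y to its left, z up, the work surface at z = 0. Lengths are in m, angles in rad, forces in N, time in s.
With the tool pointing down it reaches from about 0.275 to 0.875 m from the base axis. Payload 12.5 kg.
Tool frame: the origin (TCP) lies on the centre line of the jaws, within the pads' length; the fingertips stand 19 mm ahead of it and the grasp point (between the pads) is the TCP; z points along the fingers, y is the direction in which the jaws open and shut (so a half turn about z gives the same grasp; the last joint's range is limited). The gripper opens to 85 mm and grips with 20 to 120 N. Pads are 22 mm wide; open, the fingers measure 114 mm over their backs; the gripper's body (76 mm by 85 mm) begins 54 mm behind the grasp point. The pads swing forward as they close: fully open they stand 13 mm farther back than shut.
Start: joints at [-1.304, 0.351, 1.652, -0, 1.139, -0.085], TCP at [0.19, -0.516, 0.25] pointing down, gripper open.
Joint ranges: [-2.75, 2.75], [-0.79, 2.1], [0.01, 2.65], [-1.57, 4.71], [0.07, 3.14], [-2.87, 2.87]. Speed limits (rad/s): [2.22, 2.22, 2.79, 3.14, 3.14, 3.14].

INTERFACE

Orientations are given as a unit quaternion [w, x, y, z].
In Python, from plant import r gives the robot as it stands. Calls block until the motion is done:
- r.reach(position, orientation): joint-space move of the TCP to a pose.
- r.movel(position, frame=None, v=0.15, f_stop=None): straight line of the TCP; frame=None keeps the orientation; v is the mean speed in m/s. With f_stop (N) it stops when the force on the tool has changed by that much, and returns True; else False.
- r.movej(angles): joint-space move.
- r.command_gripper(opening, effort=None): finger opening in m; effort is the grip in N (None keeps the last); returns when the fingers have stopped.
- r.pause(seconds).
- r.inverse_kinematics(position, orientation): joint angles nearest the present ones, or None.
- r.read_state(): the state.
- r.snapshot(name): name is "scene" or "top" or "wrist"; returns a dict with "color" (480x640x3 uint8, red, green, blue), "fx", "fy", "cx", "cy" (pixels), "k1" (the pictures are not rectified: a ray, as slopes to the right and down, at radius r is drawn at 1 + k1 r^2 times it, then the intrinsics apply), "T" (4x4, takes a point from camera to world coordinates); the wrist camera has in their place "hand_eye" (4x4, takes a point from camera to tool coordinates, whose origin is the TCP and whose axes are the flange's). Camera axes: x right, y down, z forward; pixel columns grow to the right and rows downward; lengths in m; the calibration is good to about 2 mm. A picture is of the moment at which its call begins: read the wrist's pose just before it. There is no depth.
A pose or a line that the arm cannot do raises r.Unreachable and nothing moves.
- r.finish_job(): hands the job in, once; it reports no verdict.
Trained networks look in a picture, given as the dict that the camera call returned (one of the last four; its "shot" number tells which), for a name from the list of things; names that differ only in an ending like _2 or _b are one class to them, and where a whole thing is asked for, a point or a joint stands for the part that bears it (a point fixed in the world has none). Each returns a list of dicts, best first, with "p" (0 to 1); they miss things now and then, are a little off and sometimes report something else, mostly with a low value. They report only what shows in the picture. A call takes as long as a camera call. They do not tell look-alikes from the thing itself.
- r.masks_of(query, picture): "region" (480x640 bool, what is visible of it) and "box" ([centre column, centre row, width, height] in pixels, round what is visible of it).
- r.mark_of(query, picture): "pixel" ([column, row] in pixels: a listed point, or the origin of a listed thing).
The state is a dict: "clock": time; "joint_pos": joint angles; "joint_velocities": joint speeds; "joint_torque": joint torques, N m; "position": TCP position; "orientation": TCP orientation; "force": force on the tool from outside, world axes, zero at the start; "ft_torque": the same for the moment, N m; "width": finger opening in m.
Only numpy, scipy, OpenCV 4.12 (cv2) and the standard library are available. Lean on these libraries where they do the work, as an engineer would, in place of code of your own. Each camera call takes 0.05 s, during which the arm holds its last target. There are 200 camera calls.

## Working session

There is one attempt and no reset: what is moved stays moved. The work goes in short steps, each a Python script; the robot and the scene stay as the last script left them, time stands still between calls to the robot, and variables do not carry over. Pictures are saved under pics/ and viewed, about 8 in all and at most 12, crops included, and the job is handed in when it is done.

```bash
mkdir -p pics; ls; cat > h.py <<'E'
import numpy as np, cv2
from plant import r
from scipy.spatial.transform import Rotation as R
def save(im,name,crop=None,s=1):
    c=im["color"]
    if crop: x0,y0,x1,y1=crop; c=c[y0:y1,x0:x1]
    c=cv2.resize(c,None,fx=s,fy=s,interpolation=cv2.INTER_CUBIC)
    cv2.imwrite(f"pics/{name}.png",c[:,:,::-1])
def K(im): return np.array([[im["fx"],0,im["cx"]],[0,im["fy"],im["cy"]],[0,0,1.]])
def ray(im,px,T=None):
    T=im["T"] if T is None else T
    u=cv2.undistortPoints(np.array([[px]],float),K(im),np.array([im["k1"],0,0,0.]))[0,0]
    T=np.array(T); return T[:3,3],T[:3,:3]@np.array([u[0],u[1],1])
def at_z(im,px,z,T=None):
    o,d=ray(im,px,T); return o+d*(z-o[2])/d[2]
def proj(im,P,T=None):
    T=np.array(im["T"] if T is None else T); Ti=np.linalg.inv(T)
    return cv2.projectPoints(np.array(P,float).reshape(-1,3),cv2.Rodrigues(Ti[:3,:3])[0],Ti[:3,3],K(im),np.array([im["k1"],0,0,0.]))[0][:,0]
E
python3 - <<'E'
from h import *
for n in ("top","scene"):
    im=r.snapshot(n); save(im,n+"0")
    print(n,im["fx"],im["k1"],np.round(im["T"],3).tolist())
    for q in ("tray_grip","ingot_center","block_center","dish_in"):
        for d in r.mark_of(q,im)[:4]:
            print(q,np.round(d["p"],2),np.round(d["pixel"]),np.round(at_z(im,d["pixel"],{"tray_grip":.068,"ingot_center":.012,"block_center":.011,"dish_in":.03}[q]),3))
print(r.read_state())
E
```

```text
pics
top 527.9805430604868 -0.008134969905023933 [[0.004, -0.996, 0.085, 0.287], [-1.0, -0.006, -0.014, 0.152], [0.014, -0.085, -0.996, 1.073], [0.0, 0.0, 0.0, 1.0]]
tray_grip 0.97 [109. 204.] [0.431 0.553 0.068]
tray_grip 0.88 [301. 162.] [0.516 0.186 0.068]
tray_grip 0.72 [233. 343.] [0.169 0.311 0.068]
ingot_center 0.56 [334. 159.] [0.534 0.121 0.012]
block_center 0.65 [313. 188.] [0.473 0.164 0.011]
dish_in 0.69 [494. 170.] [ 0.511 -0.2    0.03 ]
scene 448.82947357538296 -0.11511188271738129 [[-0.781, 0.523, -0.342, 0.676], [0.624, 0.662, -0.415, 0.514], [0.009, -0.537, -0.843, 0.828], [0.0, 0.0, 0.0, 1.0]]
tray_grip 0.81 [446. 241.] [0.174 0.313 0.068]
tray_grip 0.63 [267. 294.] [0.524 0.185 0.068]
tray_grip 0.59 [441. 426.] [0.44  0.552 0.068]
ingot_center 0.65 [250. 290.] [0.533 0.133 0.012]
ingot_center 0.44 [179. 176.] [ 0.5   -0.219  0.012]
block_center 0.54 [286. 286.] [0.47  0.169 0.011]
dish_in 0.71 [175. 172.] [ 0.506 -0.219  0.03 ]
{'clock': 0.5, 'joint_pos': array([-1.30362720e+00,  3.50732104e-01,  1.65181912e+00, -1.34886808e-05,
        1.13914073e+00, -8.45836082e-02]), 'joint_velocities': array([-0.00125587, -0.00212299, -0.0002421 , -0.00055678,  0.00071652,
        0.00110781]), 'joint_torque': array([-2.93082603e-04, -5.05735588e+01, -2.91490048e+01,  2.95504753e-05,
        9.87103886e-04,  1.92049401e-05]), 'position': array([ 0.18951985, -0.51628045,  0.25026469]), 'orientation': array([-4.88853606e-05,  9.84573083e-01,  1.74973829e-01, -1.06265057e-05]), 'force': array([ 0.25720689, -0.20591413,  0.0365254 ]), 'ft_torque': array([-0.01758739,  0.00527039, -0.04857065]), 'width': 0.08550234639815626}
```

View pics/top0.png

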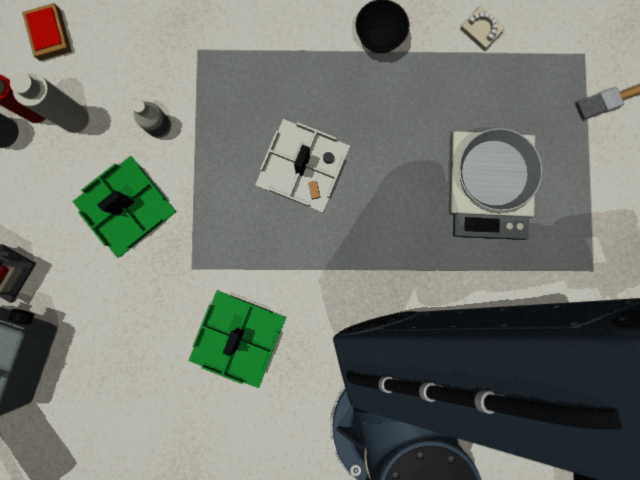

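View pics/scene0.png

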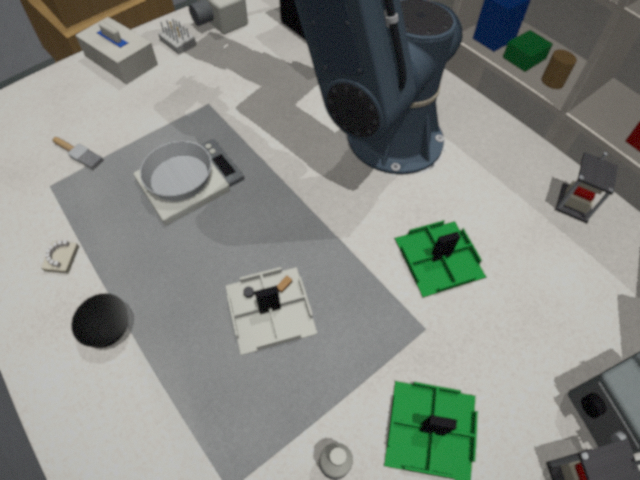

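The part that matches is the white tray: top (301,162), scene (267,294). The green trays at top (115,203) and (237,340) are look-alikes. The ingot shows at top (328,158), the block at (314,188) and the steel dish at about (498,170). The black bowl at (383,25) isn't the dish. I'll look closer with the wrist camera.

```bash
cat >> h.py <<'E'
Q=lambda yaw,tilt=None: None
def quat(Rm):
    q=R.from_matrix(Rm).as_quat(); return [q[3],q[0],q[1],q[2]]
def rot(q): return R.from_quat([q[1],q[2],q[3],q[0]]).as_matrix()
def down(yj):  # tool pointing down, jaw (tool y) direction at world angle yj
    y=np.array([np.cos(yj),np.sin(yj),0]); z=np.array([0,0,-1.]); return np.column_stack([np.cross(y,z),y,z])
def wristshot():
    s=r.read_state(); im=r.snapshot("wrist")
    T=np.eye(4); T[:3,:3]=rot(s["orientation"]); T[:3,3]=s["position"]
    im["T"]=T@np.array(im["hand_eye"]); return im
E
python3 - <<'E'
from h import *
import pickle
q0=r.read_state()["orientation"]
im=r.snapshot("wrist"); print(np.round(im["hand_eye"],3).tolist())
r.reach([0.43,-0.21,0.40],quat(down(np.pi/2)))
print(r.read_state()["joint_pos"].round(2))
a=wristshot(); save(a,"w_dish"); pickle.dump(a,open("a.pkl","wb"))
for d in r.mark_of("dish_in",a)[:2]: print(d["p"],d["pixel"],at_z(a,d["pixel"],.03))
r.reach([0.45,0.18,0.36],quat(down(np.pi/2)))
print(r.read_state()["joint_pos"].round(2))
b=wristshot(); save(b,"w_tray"); pickle.dump(b,open("b.pkl","wb"))
for q,z in (("tray_grip",.068),("ingot_center",.012),("block_center",.011)):
    for d in r.mark_of(q,b)[:2]: print(q,d["p"],d["pixel"],at_z(b,d["pixel"],z))
print(r.read_state()["clock"])
im=np.concatenate([a["color"],b["color"]],1)[:,:,::-1]
cv2.imwrite("pics/both.png",cv2.resize(im,(800,300),interpolation=cv2.INTER_AREA))
E
```

```text
[[0.001, -0.946, -0.324, 0.084], [1.0, 0.001, 0.0, 0.0], [-0.0, -0.324, 0.946, -0.124], [0.0, 0.0, 0.0, 1.0]]
[-0.55  0.1   1.6  -0.    1.44 -2.12]
0.88 [325.2, 229.2] [ 0.50469818 -0.20356871  0.03      ]
[ 0.28  0.13  1.66 -0.    1.35 -1.29]
tray_grip 0.77 [628.4, 175.4] [0.43232759 0.54966943 0.068     ]
tray_grip 0.61 [322.9, 246.4] [0.52342647 0.18208892 0.068     ]
ingot_center 0.73 [43.8, 225.2] [ 0.51231979 -0.21621096  0.012     ]
ingot_center 0.69 [288.1, 244.8] [0.54200177 0.13236609 0.012     ]
block_center 0.64 [311.2, 196.0] [0.47074948 0.16622329 0.011     ]
4.0833
```

View pics/both.png

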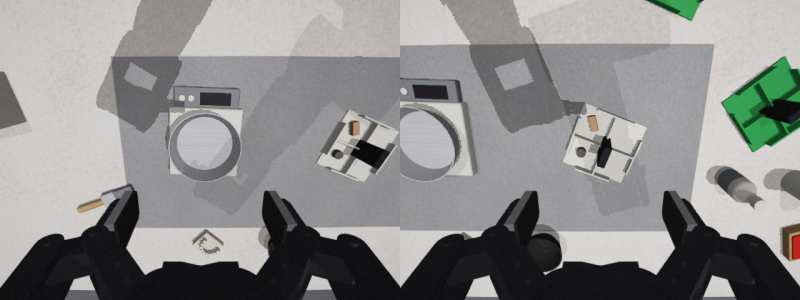

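```bash
cat > fit.py <<'E'
from h import *
def box(cx,cy,yaw,hx,hy,z0,z1):
    p=np.array([[sx*hx,sy*hy,z] for sx in(-1,1) for sy in(-1,1) for z in(z0,z1)])
    c,s=np.cos(yaw),np.sin(yaw); p[:,:2]=p[:,:2]@np.array([[c,s],[-s,c]])+[cx,cy]; return p
def hull(im,P):
    m=np.zeros((480,640),np.uint8); cv2.fillConvexPoly(m,cv2.convexHull(np.round(proj(im,P)).astype(np.int32)),1); return m>0
def fit_tray(im,near):
    best=None
    for d in r.masks_of("tray_grip",im):
        reg=d["region"].astype(np.uint8)
        m=cv2.moments(reg); c=at_z(im,[m["m10"]/m["m00"],m["m01"]/m["m00"]],.02)
        if np.linalg.norm(c[:2]-near)<.06: best=reg; p=d["p"]; break
    ys,xs=np.nonzero(best); 
    g=np.array([at_z(im,[x,y],.013)[:2] for x,y in zip(xs,ys)][::3],np.float32)
    from scipy.optimize import minimize
    # silhouette IoU fit: tray plate + grip
    def iou(v,k=0):
        h=hull(im,box(v[0],v[1],v[2],.075,.075,0,.016))|hull(im,box(v[0],v[1],v[2]+k,.008,.022,0,.085))
        b=best>0; return (h&b).sum()/(h|b).sum()
    rc=cv2.minAreaRect(g); th=np.radians(rc[2])
    o=minimize(lambda v:1-iou(v*[.01,.01,.1]),np.array([rc[0][0]/.01,rc[0][1]/.01,th/.1]),method="Nelder-Mead",options=dict(initial_simplex=np.array([rc[0][0]/.01,rc[0][1]/.01,th/.1])+np.array([[0,0,0],[.6,0,0],[0,.6,0],[0,0,.7]])))
    v=o.x*[.01,.01,.1]
    hsv=cv2.cvtColor(im["color"],cv2.COLOR_RGB2HSV); bl=(hsv[:,:,2]<45)&(best>0)
    sc=[]
    for k in(0,np.pi/2):
        h=hull(im,box(v[0],v[1],v[2]+k,.008,.022,.004,.085)); sc.append((h&bl).sum()/(h|bl).sum())
    yaw=v[2]+(np.pi/2 if sc[1]>sc[0] else 0)
    return v[0],v[1],(yaw+np.pi/2)%np.pi-np.pi/2,1-o.fun,sc,p
E
python3 - <<'E'
from fit import *
b=wristshot(); t=r.snapshot("top"); s=r.snapshot("scene")
for n,im in(("wrist",b),("top",t),("scene",s)):
    x,y,yaw,f,sc,p=fit_tray(im,[.52,.185]); print(n,round(x,4),round(y,4),round(np.degrees(yaw),1),round(f,3),sc,round(p,2))
    v=im["color"].copy()
    for P,c in((box(x,y,yaw,.075,.075,0,.004),(255,0,0)),(box(x,y,yaw,.008,.022,.004,.085),(0,255,0))):
        for q in proj(im,P): cv2.circle(v,tuple(int(k) for k in np.round(q)),1,c,-1)
    cx,cy=proj(im,[[x,y,.02]])[0].astype(int)
    cv2.imwrite(f"/tmp/{n}.png",cv2.resize(v[max(cy-65,0):cy+65,max(0,cx-65):cx+65][:,:,::-1],(400,400),interpolation=cv2.INTER_CUBIC))
    for q,z in(("dish_in",.03),):
        for d in r.mark_of(q,im)[:2]: print(q,round(d["p"],2),at_z(im,d["pixel"],z).round(4))
cv2.imwrite("pics/crop.png",np.concatenate([cv2.imread(f"/tmp/{n}.png") for n in("wrist","top")],1))
# dish rim circle: in overhead wrist pic from a.pkl & top, overlay
import pickle
a=pickle.load(open("a.pkl","rb"))
out=[]
for im in(a,t):
    v=im["color"].copy(); c=np.array([.506,-.207]); th=np.linspace(0,2*np.pi,60)
    for rad,z,col in((.079,.066,(255,0,0)),(.065,.03,(0,255,0))):
        for q in proj(im,np.c_[c[0]+rad*np.cos(th),c[1]+rad*np.sin(th),th*0+z]): cv2.circle(v,tuple(int(k) for k in np.round(q)),0,col,-1)
    cx,cy=proj(im,[[*c,.05]])[0].astype(int)
    out.append(cv2.resize(v[max(cy-70,0):cy+70,cx-70:cx+70][:,:,::-1],(400,400),interpolation=cv2.INTER_NEAREST))
cv2.imwrite("pics/dish.png",np.concatenate(out,1))
E
```

```text
wrist 0.5258 0.1863 68.6 0.917 [np.float64(0.8201284796573876), np.float64(0.4098124098124098)] 0.72
dish_in 0.8 [ 0.5093 -0.2005  0.03  ]
top 0.5067 0.1914 -67.4 0.18 [np.float64(0.04656862745098039), np.float64(0.05504587155963303)] 0.66
dish_in 0.56 [ 0.508  -0.1961  0.03  ]
scene 0.524 0.1858 68.7 0.917 [np.float64(0.6367781155015197), np.float64(0.33117932148626816)] 0.55
dish_in 0.82 [ 0.508  -0.2029  0.03  ]
dish_in 0.27 [0.5224 0.1682 0.03  ]
```

View pics/crop.png

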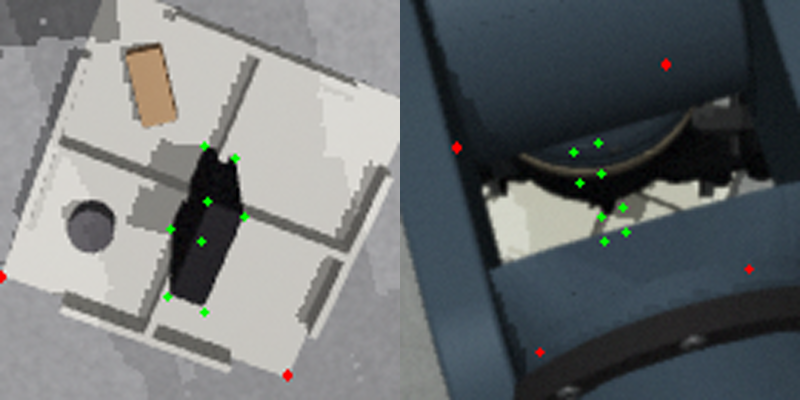

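View pics/dish.png

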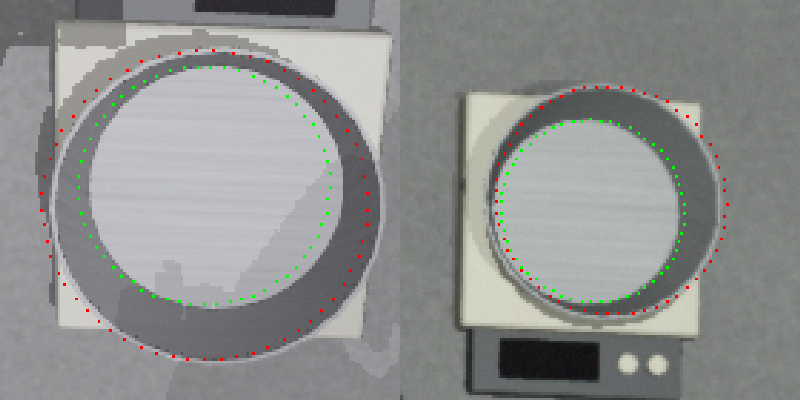

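Wrist and scene fits agree: tray at (0.525, 0.186), yaw 68.6°. The ingot is in bay (-x,-y) and the block in bay (-x,+y). The dish circles sit about 6 mm off in y, so the dish centre is about (0.507, -0.201). The top-view tray fit is invalid because the arm hides the tray. Next I'll check reach for the tilt.

```bash
cat > plan.py <<'E'
from h import *
TR=np.array([.525,.186]); YAW=np.radians(68.6); DISH=np.array([.507,-.201]); ZC=.082; BACK=.035
def pose(psi,th,half,back=BACK,zc=ZC):
    """TCP pose with the tray (its (-,-) diagonal heading psi) tipped by th, corner held over the dish"""
    d=np.array([np.cos(psi),np.sin(psi),0]); ax=np.cross([0,0,1],d)
    W=R.from_rotvec(ax*th).as_matrix()          # z leans to d
    yaw=psi-np.radians(225)                    # tray x heading
    corner=np.r_[DISH,zc]-d*back
    p=corner-W@(d*.106+np.array([0,0,-.068]))
    return p,quat(W@down(yaw+half*np.pi))
E
python3 - <<'E'
from plan import *
for half in(0,1):
    print("grasp",half,[None if q is None else np.round(q,2).tolist() for q in [r.inverse_kinematics([*TR,z],quat(down(YAW+half*np.pi))) for z in(.068,.2)]])
    for psi in range(-180,180,20):
        qs=[r.inverse_kinematics(*pose(np.radians(psi),np.radians(t),half)) for t in(0,20,42)]
        if all(q is not None for q in qs): print(half,psi,[np.round(q,2).tolist() for q in qs])
E
```

```text
grasp 0 [[0.26, 0.61, 1.76, -0.0, 0.77, -0.94], [0.26, 0.42, 1.68, -0.0, 1.04, -0.94]]
0 -180 [[-0.37, 0.69, 1.37, -0.0, 1.09, 0.42], [-0.44, 0.48, 1.67, 0.23, 0.68, 0.18], [-0.56, 0.35, 1.98, 1.17, 0.39, -0.79]]
0 -160 [[-0.31, 0.65, 1.44, -0.0, 1.06, 0.13], [-0.43, 0.48, 1.69, 0.36, 0.76, -0.23], [-0.61, 0.38, 1.93, 1.09, 0.67, -1.01]]
0 -140 [[-0.25, 0.6, 1.53, -0.0, 1.01, -0.16], [-0.42, 0.47, 1.71, 0.42, 0.86, -0.59], [-0.64, 0.42, 1.86, 0.95, 0.92, -1.18]]
0 -120 [[-0.22, 0.53, 1.65, -0.0, 0.96, -0.48], [-0.41, 0.45, 1.73, 0.43, 0.97, -0.92], [-0.64, 0.47, 1.77, 0.81, 1.15, -1.35]]
0 -100 [[-0.2, 0.45, 1.78, -0.0, 0.91, -0.81], [-0.41, 0.44, 1.75, 0.39, 1.07, -1.23], [-0.62, 0.52, 1.69, 0.66, 1.36, -1.53]]
0 -80 [[-0.22, 0.38, 1.91, -0.0, 0.86, -1.18], [-0.42, 0.42, 1.78, 0.31, 1.16, -1.54], [-0.59, 0.57, 1.61, 0.5, 1.53, -1.72]]
0 -60 [[-0.28, 0.31, 2.01, -0.0, 0.82, -1.59], [-0.43, 0.41, 1.8, 0.21, 1.23, -1.84], [-0.55, 0.61, 1.54, 0.33, 1.66, -1.94]]
0 -40 [[-0.38, 0.26, 2.08, -0.0, 0.8, -2.04], [-0.45, 0.4, 1.81, 0.09, 1.27, -2.15], [-0.5, 0.63, 1.5, 0.14, 1.73, -2.18]]
0 -
[... 1860 characters left out ...]
 1.77, -0.37, 1.1, -0.23], [-0.31, 0.56, 1.62, -0.61, 1.43, 0.01]]
1 60 [[-0.72, 0.46, 1.76, -0.0, 0.92, -0.98], [-0.51, 0.44, 1.75, -0.42, 1.0, -0.54], [-0.29, 0.52, 1.7, -0.76, 1.24, -0.18]]
1 80 [[-0.69, 0.54, 1.63, -0.0, 0.97, -1.3], [-0.51, 0.45, 1.73, -0.43, 0.89, -0.86], [-0.29, 0.47, 1.79, -0.9, 1.02, -0.35]]
1 100 [[-0.64, 0.61, 1.52, -0.0, 1.02, -1.6], [-0.5, 0.47, 1.7, -0.39, 0.79, -1.21], [-0.31, 0.41, 1.87, -1.03, 0.76, -0.52]]
1 120 [[-0.58, 0.66, 1.42, -0.0, 1.06, -1.89], [-0.49, 0.48, 1.68, -0.28, 0.7, -1.61], [-0.35, 0.37, 1.94, -1.14, 0.49, -0.71]]
1 140 [[-0.51, 0.69, 1.36, -0.0, 1.09, -2.17], [-0.47, 0.49, 1.67, -0.13, 0.65, -2.04], [-0.41, 0.34, 1.99, -1.1, 0.21, -1.05]]
```

```bash
python3 - <<'E'
from plan import *
q=quat(down(YAW))
r.reach([*TR,.2],q); r.movel([*TR,.11],v=.12); 
print(r.movel([*TR,.068],v=.05,f_stop=8))
print("pos",r.read_state()["position"])
r.command_gripper(0.0,effort=70)
s=r.read_state(); print(s["width"],s["position"],s["force"])
r.movel([*TR,.105],v=.05); r.movel([*TR,.19],v=.08)
s=r.read_state(); print(s["width"],s["position"],s["force"],s["ft_torque"],s["clock"])
im=wristshot(); save(im,"lift"); sc=r.snapshot("scene"); 
c=proj(sc,[[*TR,.13]])[0].astype(int)
A=cv2.resize(im["color"],(400,300)); B=cv2.resize(sc["color"][max(0,c[1]-100):c[1]+110,max(0,c[0]-140):c[0]+140],(400,300))
cv2.imwrite("pics/lift2.png",np.concatenate([A,B],1)[:,:,::-1])
E
```

```text
False
pos [0.52518668 0.18605566 0.06825431]
0.01527792962852118 [0.52512724 0.18605023 0.06820204] [-0.14676516  0.15655451  2.96797686]
0.015482838195225498 [0.52472827 0.18591595 0.1894414 ] [-0.03729544  0.18462264 -4.32620021] [-0.00942502 -0.01055191 -0.03214248] 9.9167
```

View pics/lift2.png

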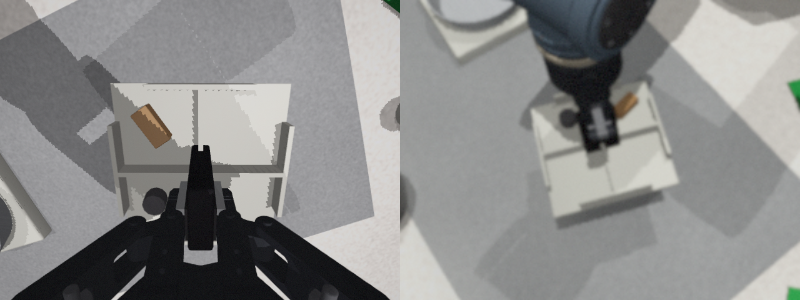

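The tray is lifted and held level at 15.5 mm jaw opening, with the ingot at (155,200) and the block at (150,125) in their bays (left half of the picture). Next I carry it over and tip.

```bash
python3 - <<'E'
from plan import *
import pickle
psi=YAW+np.radians(225)
p0,q0=pose(psi,0,0); print(p0,p0[2]-.068)
r.movel([*p0[:2],.19],frame=q0,v=.12); r.movel(p0,v=.06)
ims=[]
def look(t):
    sc=r.snapshot("scene"); ims.append(cv2.resize(sc["color"][80:320,60:380],(400,300)))
    m=[(round(d["p"],2),np.round(d["pixel"]).tolist(),at_z(sc,d["pixel"],.038).round(3).tolist()) for d in r.mark_of("ingot_center",sc)[:2]]
    print(t,r.read_state()["clock"],m)
look(0)
for t in np.arange(4,43,3.8):
    p,q=pose(psi,np.radians(t),0); r.movel(p,frame=q,v=.016)
    if t>9: look(t)
r.pause(.5); look(42); s=r.read_state(); print(s["width"],s["force"])
cv2.imwrite("pics/tilt.png",np.concatenate([np.concatenate([ims[0],ims[4]],1),np.concatenate([ims[7],ims[-1]],1)],0)[:,:,::-1])
E
```

```text
[ 0.45055079 -0.07179286  0.15      ] 0.08200000000000002
0 13.3167 []
11.6 15.4667 [(0.63, [204.0, 165.0], [0.442, -0.189, 0.038])]
15.399999999999999 16.2417 [(0.41, [184.0, 163.0], [0.477, -0.225, 0.038]), (0.3, [206.0, 149.0], [0.413, -0.232, 0.038])]
19.2 17.0167 [(0.61, [182.0, 172.0], [0.494, -0.202, 0.038])]
23.0 17.7917 []
26.799999999999997 18.5667 [(0.38, [181.0, 173.0], [0.498, -0.2, 0.038])]
30.599999999999998 19.3417 [(0.48, [181.0, 175.0], [0.5, -0.196, 0.038])]
34.4 20.1167 []
38.199999999999996 20.8917 []
42.0 21.6667 []
42 22.2667 []
0.015419360172522508 [-0.74269812 -0.70849475 -2.54515603]
```

View pics/tilt.png

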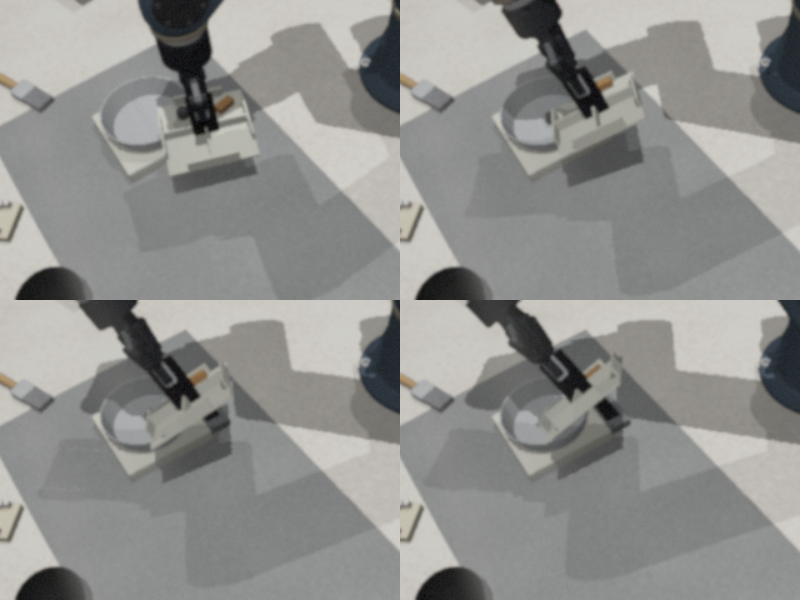

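The block is still in its bay at about (600,370) in the last frame. The ingot was near the dish centre at 19–30° and is now hidden by the tray corner. I'll level the tray and look.

```bash
python3 - <<'E'
from plan import *
psi=YAW+np.radians(225)
for t in(28,14,0):
    p,q=pose(psi,np.radians(t),0); r.movel(p,frame=q,v=.04)
r.movel([*p[:2],.19],v=.08); r.movel([p[0]+.03,.06,.19],frame=quat(down(YAW)),v=.12)
A=r.snapshot("scene"); B=r.snapshot("top"); W=wristshot()
for n,im in(("scene",A),("wrist",W),("top",B)):
    print(n,[(round(d["p"],2),np.round(d["pixel"]).tolist(),at_z(im,d["pixel"],.038).round(3).tolist()) for d in r.mark_of("ingot_center",im)[:3]])
print(r.read_state()["clock"],r.read_state()["width"])
cv2.imwrite("pics/after.png",np.concatenate([cv2.resize(A["color"][80:320,60:380],(400,300)),cv2.resize(W["color"],(400,300))],1)[:,:,::-1])
E
```

```text
scene [(0.63, [180.0, 170.0], [0.495, -0.21, 0.038])]
wrist [(0.73, [72.0, 342.0], [0.504, -0.201, 0.038])]
top [(0.67, [501.0, 172.0], [0.505, -0.211, 0.038])]
27.2417 0.0149181393925634
```

View pics/after.png

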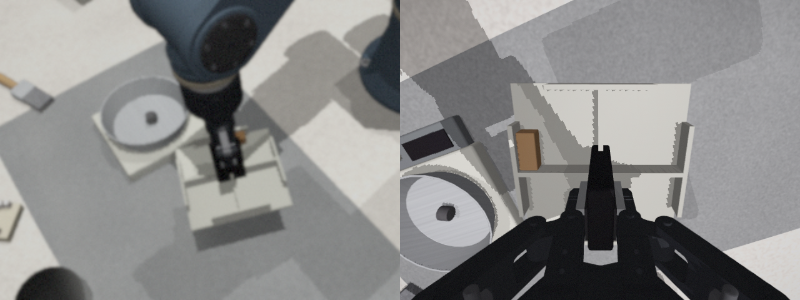

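The ingot lies near the dish centre: left (151,117), right (447,212), with three views agreeing on about (0.50, -0.205). The block is against its rim at (528,150). Now I set the tray back.

```bash
python3 - <<'E'
from plan import *
q=quat(down(YAW))
r.movel([*TR,.19],frame=q,v=.12); r.movel([*TR,.082],v=.07)
print("contact",r.movel([*TR,.066],v=.02,f_stop=5),r.read_state()["position"],r.read_state()["force"])
r.command_gripper(.06); r.pause(.3); print(r.read_state()["width"])
r.movel([*TR,.13],v=.06); r.movel([TR[0]-.07,TR[1],.36],frame=quat(down(np.pi/2)),v=.15)
from fit import fit_tray
W=wristshot(); S=r.snapshot("scene"); print([fit_tray(i,[.52,.185])[:4] for i in(W,S)])
for n,im in(("wrist",W),("scene",S)):
    for k,z in(("ingot_center",.038),("block_center",.011)):
        print(n,k,[(round(d["p"],2),at_z(im,d["pixel"],z).round(3).tolist()) for d in r.mark_of(k,im)[:2]])
print(r.read_state()["clock"])
cv2.imwrite("pics/end.png",np.concatenate([cv2.resize(S["color"][80:360,60:433],(400,300)),cv2.resize(W["color"],(400,300))],1)[:,:,::-1])
E
```

```text
contact True [0.52492638 0.18596555 0.06820854] [-6.16853720e-01 -4.65544459e-04  3.64614343e+00]
0.06002865137946521
[(np.float64(0.5253213174882365), np.float64(0.1863428054414653), np.float64(1.2017533024612477), np.float64(0.9368430350675735)), (np.float64(0.5241356624727693), np.float64(0.18487824492754812), np.float64(1.1881190908338208), np.float64(0.9344933469805528))]
wrist ingot_center [(0.61, [0.504, -0.201, 0.038])]
wrist block_center [(0.83, [0.483, 0.136, 0.011])]
scene ingot_center [(0.68, [0.499, -0.195, 0.038])]
scene block_center [(0.72, [0.484, 0.138, 0.011])]
35.0
```

View pics/end.png

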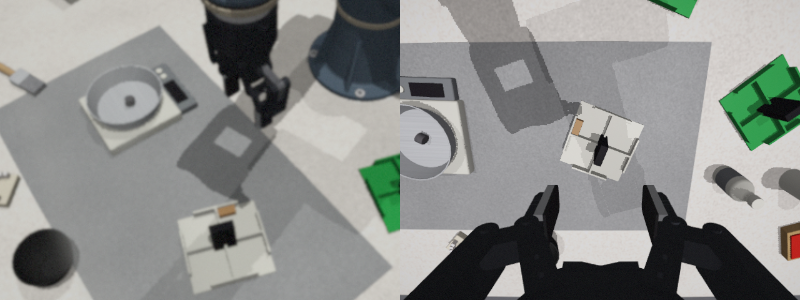

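The tray stands flat at its start position with the block inside at (576,127). The ingot is in the dish at (422,139), and the gripper is clear.

```bash
python3 -c "
from plant import r
print(r.finish_job())"
```

```text
the job is handed in; nothing more can be done
None
```

I carried the white tray level to the scale and tipped it 42° corner-down, and the ingot slid into the steel dish. I then set the tray back, let go and handed the job in after about 35 s on the robot's clock (limit 61 s).

**Last checks**
- **Tray:** the wrist and scene views put it within about 1–2 mm of where it started, with the same yaw. I did not measure its tilt, but it looked flat in both views.
- **Ingot:** it lies within about 1 cm of the dish centre.
- **Block:** it slid against the rim inside its bay and is still in the tray.
- **Gripper:** it is clear of everything, and I saw no contact with the ingot or block.

**Failed or disagreeing**
- An early tray fit from the top camera was invalid because the arm hid the tray, so I discarded it.
- The ingot was hidden in the views during the steepest part of the tilt. I confirmed it afterwards from three views that agreed to about 1 cm.

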